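# Key a door rose onto its pin and press it home

## Robot

A 6-joint arm with a two-finger parallel gripper is mounted at the origin on the work surface. World frame = base frame: x ahead of the robot, y to its left, z up, the work surface at z = 0. Lengths are in m, angles in rad, forces in N, time in s.
With the tool pointing down it reaches from about 0.25 to 0.725 m from the base axis. Payload 9.7 kg.
Tool frame: the origin (TCP) lies midway between the tips of the shut fingers; the grasp point (between the pads) lies 19 mm behind it (r.pinch_z is the distance from the TCP to the grasp point, in m); z points along the fingers, y is the line along which they close (so a half turn about z gives the same grasp; the last joint's range is limited). The gripper opens to 85 mm and grips with 20 to 120 N. Pads are 22 mm wide; open, the fingers measure 114 mm over their backs; the gripper's body (76 mm by 85 mm) begins 54 mm behind the grasp point. The pads swing forward as they close: fully open they stand 13 mm farther back than shut.
Start: joints at [-1.317, 0.087, 0.176, 1.66, 0, 1.571], TCP at [0.138, -0.532, 0.196] pointing down, gripper open.
Joint ranges: [-3.13, 3.13], [-0.85, 1.81], [-1.15, 1.24], [-2.2, 2.28], [-1.44, 1.52], [-3.14, 3.14]. Speed limits (rad/s): [2.22, 2.22, 2.57, 3.14, 3.14, 3.14].

## Interface

Orientations are given as a rotation vector (axis times angle).
In Python, from plant import r gives the robot as it stands.
- The arm moves only by the tool play_rows, never from a script. Its argument "series" is a list of rows, each an object of numbers: "rx", "ry", "rz": the turn, a rotation vector about the tool's x, y, z each as a share of 180 degrees, from -1 to 1; "tx", "ty", "tz": the shift along the tool's x, y, z each as a share of 0.75 m, from -1 to 1; "gripper": the opening, from 0 (shut) to 1 (fully open). In form: [{"rx": .., "ry": .., "rz": .., "tx": .., "ty": .., "tz": .., "gripper": ..}, ...]. A call has 1 to 10 rows; each row is the pose to reach, as a shift and turn from the pose commanded when the call began, along the tool's axes at that moment, turning the shorter way round; what a row does not reach only later rows make up. A row lasts 1/10 s, in which the tool goes at most 50 mm and 8.59 degrees, less where a joint would pass 70% of its speed; a pose out of reach is approached as far as the arm can. A call with a number of a shift or a turn outside -1 to 1 is refused whole. A call with a gripper value outside its range is refused whole. The fingers move at their own pace and stop on an object; the grip force is fixed at half the most. Time passes only in rows, so rows that repeat a pose let the fingers close. It gives the time, the measured TCP pose, the force, the opening and the grip force at its end, in the units of the state.
- r.sense(): the state, without advancing time (a new reading comes with each control period).
- r.snapshot(name): name is "scene" or "side" or "wrist"; returns the picture (420x560x3 uint8, red, green, blue); there is no depth.
- r.camera_model(name): a dict with "fx", "fy", "cx", "cy" (pixels), "R" (3x3) and "t" (3): a world point X has camera coordinates R X + t; the wrist camera has in their place "tool_from_camera" (4x4, takes a point from camera to tool coordinates, whose origin is the TCP and whose axes are the flange's). Camera axes: x right, y down, z forward; pixel columns grow to the right and rows downward; lengths in m; the calibration is good to about 2 mm. A picture is of the moment at which its call begins: read the wrist's pose just before it. camera_model takes no time and is no camera call.
- r.job_done(): hands the job in; it is judged then, once.
The state is a dict: "t": time; "q": joint angles; "qd": joint speeds; "joint_efforts": joint torques, N m; "eef_pos": TCP position; "tcp_rot": TCP orientation; "wrist_force": force on the tool from outside, world axes, zero at the start; "moment": the same for the moment, N m; "gripper_width": opening from 0.0 (shut) to 1.0 (fully open); "grip_force": force on a finger pad.
Only numpy, scipy, OpenCV 4.12 (cv2) and the standard library are available. Lean on these libraries where they do the work, as an engineer would, in place of code of your own. Each camera call takes 0.05 s, during which the arm holds its last target. There are 200 camera calls.

## Task

In the fittings stockroom, turn the brass door rose on the sample block by pushing one side of its thumb bar with a fingertip, until the notch in its rim stands over the red pin; then press the rose straight down until it is fully home, with the pin in the notch. Do not grip or lift the rose, and leave everything else on the table where it is.

Things in the scene. Friction and masses are not known exactly. Their poses are not given: they have to be found in the camera images.
- door_sample: Fixed sample of door leaf lying flat, 170 x 170 x 40 mm, white top, wooden sides. On it a dark steel backing disc (128 mm across, top 44 mm above the table), a 22 mm upright steel spindle tube in the middle and an upright red pin. Origin: centre of its underside, on the table, below the spindle; z up; x points from the spindle to the red pin.
- pin_top (a point): Top of the red pin, 43 mm from the spindle axis along the sample's x, 70.5 mm above the table; 10 mm across, tapered tip. The raised rose hides it from above until aligned, but a red stripe 8 mm wide on backing disc and block runs outward from under the rim in the pin's direction.
- rose: Loose brass rose, 0.4 kg +-30%: plate 96 mm across, 12 mm thick, with a hub beneath that turns either way on the spindle tube (1 mm play). Origin: centre of the plate's underside, z up, x towards the notch; 72 mm above the table at first, 60 when home. A boss 62 mm across rises to 15 mm above the origin. It turns under a few N at the bar's end and does not coast; it starts 0.8 rad or more off.
- notch (a point): Centre of the notch in the rose's rim, 43 mm from the axis along the rose's x, 6 mm above the plate's underside. 16 mm wide, 16 mm deep, open to the rim, right through the plate: 3 mm to spare each side of the pin. A short red stripe on the boss points to it. Pressed down unaligned, the rose stops on the pin after 1.5 mm.
- bar_top (a point): Middle of the crest of the thumb bar, on the rose's axis, 36 mm above the rose's origin (108 mm above the table at first, 96 when home): the place to press. The bar stands upright along the rose's y, 92 mm long, 14 mm wide to 33 mm above the origin, then a 6 mm wide crest to 36 mm.
- flank_front: The thumb bar's long upright face on the notch side (rose +x), part of the rose, with the rose's origin and axes; the face is 7 mm from the bar's middle plane, 92 mm long, up to 33 mm above the origin. Pushing both long faces at once counts as gripping.
- flank_back: The thumb bar's other long face (rose -x), part of the rose; same origin and axes as the rose, face 7 mm from the middle plane.
- collar (a joint): Stiff black rubber collar round the spindle, under the rose: 0 when up, 0.012 m when fully down. It carries the rose, slides down only under about 9 N in all (weight of the rose included), stays where it is left and has no spring.
- door_knob: loose steel door knob standing on its flange, 54 mm across and 58 mm high; origin: centre of its underside
- padlock: loose brass padlock lying flat, body 40 x 45 x 22 mm with a steel shackle, about 76 mm long over all; origin: underside of the brass body
- spare_ring: loose flat aluminium ring, 56 mm across, 24 mm hole, 10 mm thick; origin: centre of its underside
- screwdriver: loose screwdriver lying near the far side of the table; origin on its underside
- lever_handle: loose aluminium door lever lying near the far side of the table, 50 mm round foot with a 120 mm lever 50 mm up; origin: underside of the round foot
- oil_bottle: loose yellow bottle, 44 mm across, 120 mm high, on the robot's right; origin: centre of its underside
- mug: loose blue mug, 76 mm across, 90 mm high, on the robot's left; origin: centre of its underside
There are look-alikes about, which are no part of the job. What is shaped like the rose but green or turquoise is not meant.

How it is judged:
On the way, in this order (a step that is already met when the one before it is completed fails the run):
1. the notch stands over the pin (horizontal distance between notch and pin_top below 0.006 m), for 0.05 s.
2. the rose is pressed fully home on the pin (z of rose in the frame of door_sample below 0.0618 m and horizontal distance between notch and pin_top below 0.006 m and value of joint collar above 0.0102 m), for 0.2 s.
At the end, for the whole second after the job is handed in: The rose is home and at rest: its plate's underside at most 61.8 mm above the sample's underside (60 mm is home), the collar more than 10.2 mm down, the notch's centre within 6 mm of the pin seen from above, the rose tilted under 0.04 rad, every other loose thing within 30 mm of its start (all of step 2 and angle between rose's own z axis and vertical below 0.04 rad and linear speed of rose below 0.02 m/s and distance of each of door_knob, padlock, spare_ring, screwdriver, lever_handle, oil_bottle, mug from where it was at the start of the episode below 0.03 m); the robot touches nothing.
It fails at once if the rose is lifted more than 6 mm off its collar (z of rose in the frame of door_sample above 0.078 m).
It fails at once if the thumb bar is gripped (pushed by the fingers with over 3 N on both long faces at once) (contact force between the fingers and flank_front above 3 N and contact force between the fingers and flank_back above 3 N).
It fails at once if another loose thing is moved more than 30 mm (distance of any of door_knob, padlock, spare_ring, screwdriver, lever_handle, oil_bottle, mug from where it was at the start of the episode above 0.03 m).
It also fails if it takes over 64 s, if anything falls off the work surface, if the arm or the gripper's body presses on something with over 40 N, if the wrist force passes 120 N, or if a joint passes its speed limit or range.

## Working session

There is one attempt and no reset: what is moved stays moved. The work goes in short steps, Python scripts to look and compute and a tool call to move; the robot and the scene stay as the last step left them, time stands still between calls to the robot, and variables do not carry over. Pictures are saved under pics/ and viewed, at most 10 in all, crops included, and the job is handed in when it is done.

Besides the shell and the picture viewer there is one more tool, called after "Emit:" by a JSON object that holds its "op" and its "data". play_rows: Moves the arm, as the interface text tells. Shift numbers are shares of 0.75 m and turn numbers shares of 180 degrees, none past 1 either way. Its arguments: {"type":"object","properties":{"series":{"type":"array","items":{"type":"object","properties":{"rx":{"type":"number"},"ry":{"type":"number"},"rz":{"type":"number"},"tx":{"type":"number"},"ty":{"type":"number"},"tz":{"type":"number"},"gripper":{"type":"number"}}}}},"required":["series"]}

```bash
mkdir -p pics
python3 - <<'E'
from plant import r
import cv2,numpy as np
s=r.sense();print(s)
for n in("scene","side"):
    im=r.snapshot(n);cv2.imwrite(f"pics/{n}0.png",im[:,:,::-1])
    print(n,r.camera_model(n))
print(r.camera_model("wrist"))
E
```

```text
{'t': 0.0, 'q': array([-1.31700076e+00,  8.74532543e-02,  1.75131878e-01,  1.65984291e+00,
       -1.02000875e-05,  1.57078472e+00]), 'qd': array([ 7.28442942e-04, -2.62339562e-03,  3.27169540e-05, -7.04028752e-04,
       -1.22833385e-03, -8.70019473e-04]), 'joint_efforts': array([-8.63974929e-04, -5.20380914e+01,  4.64807940e+01,  1.63835718e-02,
       -7.48180014e-05,  1.03496799e-05]), 'eef_pos': array([ 0.13801602, -0.53209447,  0.19518572]), 'tcp_rot': array([-3.11498488e+00, -3.97438575e-01,  2.87701165e-04]), 'wrist_force': array([-0.41712936, -0.42141771,  0.03349744]), 'moment': array([-0.00246043,  0.00383492, -0.03937139]), 'grip_force': 0.0, 'gripper_width': 0.9987047290236116}
scene {'fx': 393.6110662151871, 'fy': 393.6110662151871, 'cx': 278.0008759579707, 'cy': 212.1484262977258, 'R': array([[-0.43779933,  0.89906427, -0.00389571],
       [ 0.52693323,  0.25307448, -0.81135361],
       [-0.72847314, -0.35726285, -0.58454268]]), 't': array([ 0.28398035, -0.2077469 ,  1.55753252])}
side {'fx': 401.0835718185144, 'fy': 401.0835718185144, 'cx': 284.3023369340696, 'cy': 209.81513377174394, 'R': array([[-0.9872168 , -0.15933409, -0.00395395],
       [-0.10939146,  0.69540275, -0.7102454 ],
       [ 0.11591589, -0.70073366, -0.70394307]]), 't': array([0.54980952, 0.15584768, 1.08179244])}
{'fx': 311.8991149503047, 'fy': 311.8991149503047, 'cx': 278.3794202925415, 'cy': 206.44704166063647, 'tool_from_camera': array([[-2.04441737e-04, -9.45103144e-01, -3.26772099e-01,
         8.43626255e-02],
       [ 9.99999561e-01,  1.05737177e-04, -9.31457080e-04,
         9.87886659e-04],
       [ 9.14874974e-04, -3.26772146e-01,  9.45102707e-01,
        -1.77861514e-01],
       [ 0.00000000e+00,  0.00000000e+00,  0.00000000e+00,
         1.00000000e+00]])}
```

View pics/scene0.png

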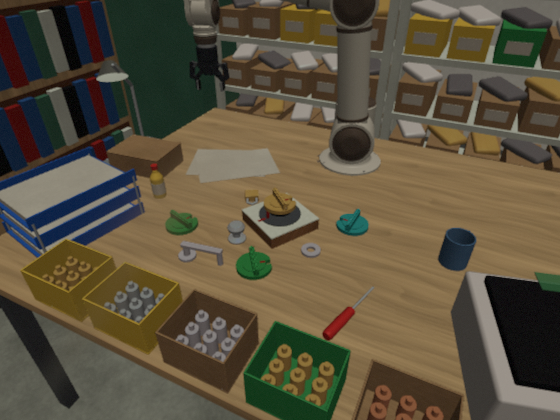

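View pics/side0.png

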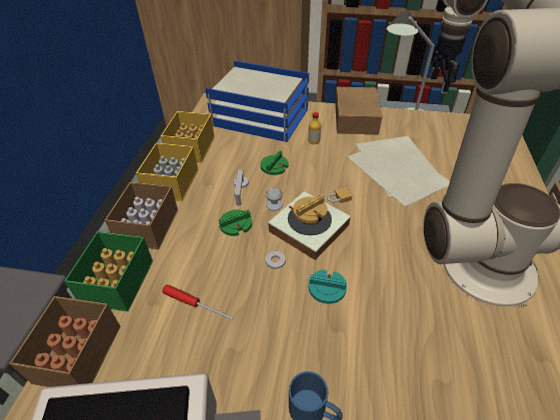

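The brass rose on the white block is at scene (280,207) and side (310,210). The green ones at scene (181,220) and (254,263) and the turquoise one at (352,222) are look-alikes. Only the brass one sits on the white sample block. I'll enlarge it to confirm.

```bash
cat > h.py <<'E'
import numpy as np,cv2
from plant import r
def ray(n,u,v):
    c=r.camera_model(n);R=c["R"];o=-R.T@c["t"]
    return o,R.T@np.array([(u-c["cx"])/c["fx"],(v-c["cy"])/c["fy"],1])
def onz(n,u,v,z):
    o,d=ray(n,u,v);return o+d*(z-o[2])/d[2]
def tri(a,b):
    o,d=ray("scene",*a);p,e=ray("side",*b)
    s=np.linalg.lstsq(np.c_[d,-e],p-o,rcond=None)[0];return (o+d*s[0]+p+e*s[1])/2,np.linalg.norm(o+d*s[0]-p-e*s[1])
E
python3 - <<'E'
from h import *
a=cv2.imread("pics/scene0.png")[175:250,230:330];b=cv2.imread("pics/side0.png")[175:265,260:360]
f=lambda x:cv2.resize(x,(400,x.shape[0]*4),interpolation=cv2.INTER_CUBIC)
A,B=f(a),f(b);A=cv2.copyMakeBorder(A,0,60,0,0,0);cv2.imwrite("pics/c.png",np.hstack([A,B]))
print(tri((281,198),(310,203)), onz("side",310,212,.072),onz("scene",280,207,.072))
E
```

```text
(array([ 0.49586907, -0.06615912,  0.1003582 ]), np.float64(0.006830076415605906)) [ 0.49343694 -0.0640768   0.072     ] [ 0.50611407 -0.06249361  0.072     ]
```

View pics/c.png

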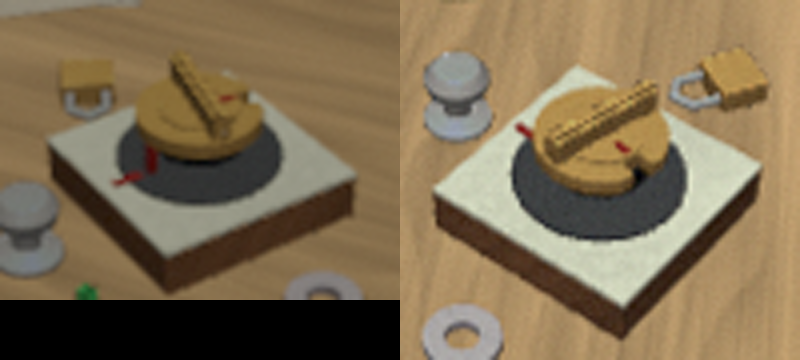

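Brass rose confirmed: it is on the white block, with the red pin stripe at side-crop (522,130) and the notch at (637,168). Next I'll measure the centre and angles.

Run:
```python
from h import *
S=lambda x,y:((x-400)/4+260-.375,y/4+175-.375)
C=lambda x,y:(x/4+230-.375,y/4+175-.375)
cs=np.array([onz("side",*S(*p),.04)[:2] for p in[(578,66),(762,165),(622,305),(435,190)]])
cc=np.array([onz("scene",*C(*p),.04)[:2] for p in[(230,72),(355,180),(168,255),(48,148)]])
for c in(cs,cc):print(c.round(3).tolist(),c.mean(0).round(4),np.linalg.norm(np.roll(c,-1,0)-c,axis=1).round(3))
ce=(cs.mean(0)+cc.mean(0))/2
def ang(p):d=p[:2]-ce;return p.round(3),np.linalg.norm(d).round(3),np.degrees(np.arctan2(d[1],d[0])).round(1)
print("pin stripe side",ang(onz("side",*S(522,130),.044)),"scene",ang(onz("scene",*C(127,180),.042)))
print("notch side",ang(onz("side",*S(637,165),.084)),"scene",ang(onz("scene",*C(255,100),.084)))
print("boss stripe side",ang(onz("side",*S(622,147),.087)),"scene",ang(onz("scene",*C(228,99),.087)))
a,b=onz("side",*S(655,88),.108),onz("side",*S(555,133),.108);print("bar side",a,b,(a+b)/2,np.degrees(np.arctan2(*(a-b)[1::-1])))
a,b=onz("scene",*C(178,58),.108),onz("scene",*C(218,122),.108);print("bar scene",a,b,(a+b)/2,np.degrees(np.arctan2(*(a-b)[1::-1])))
from scipy.spatial.transform import Rotation as Ro
print(Ro.from_rotvec(r.sense()["tcp_rot"]).as_matrix().round(3))
for n,x,y in(("knob",455,120),("padlock",735,75),("shack",680,95),("ring",462,335)):print(n,onz("side",*S(x,y),.01))
```

```text
[[0.524, -0.184], [0.379, -0.098], [0.465, 0.048], [0.609, -0.037]] [ 0.4943 -0.0678] [0.169 0.17  0.167 0.17 ]
[[0.381, -0.097], [0.475, 0.049], [0.613, -0.037], [0.538, -0.178]] [ 0.5016 -0.0657] [0.173 0.163 0.159 0.177]
pin stripe side (array([ 0.556, -0.103,  0.044]), np.float64(0.068), np.float64(-32.2)) scene (array([ 0.55 , -0.103,  0.042]), np.float64(0.063), np.float64(-34.4))
notch side (array([ 0.467, -0.041,  0.084]), np.float64(0.041), np.float64(140.5)) scene (array([ 0.47 , -0.036,  0.084]), np.float64(0.042), np.float64(132.5))
boss stripe side (array([ 0.479, -0.054,  0.087]), np.float64(0.023), np.float64(146.2)) scene (array([ 0.481, -0.053,  0.087]), np.float64(0.022), np.float64(140.0))
bar side [ 0.46070121 -0.09455747  0.108     ] [ 0.52391515 -0.03899958  0.108     ] [ 0.49230818 -0.06677852  0.108     ] -138.68819390540915
bar scene [ 0.47573507 -0.09668499  0.108     ] [ 0.53899865 -0.03365418  0.108     ] [ 0.50736686 -0.06516958  0.108     ] -135.1056058160128
[[ 0.968  0.251 -0.   ]
 [ 0.251 -0.968  0.001]
 [-0.    -0.001 -1.   ]]
knob [ 0.61390311 -0.14048228  0.01      ]
padlock [ 0.40243779 -0.22602658  0.01      ]
shack [ 0.44388351 -0.19589568  0.01      ]
ring [0.57151462 0.06653896 0.01      ]
```

Emit:
{"op": "play_rows", "data": {"series": [{"tx":0.5,"ty":-0.34,"rz":-0.158,"gripper":0},{"tx":0.5,"ty":-0.34,"rz":-0.158,"gripper":0},{"tx":0.5,"ty":-0.34,"rz":-0.158,"gripper":0},{"tx":0.5,"ty":-0.34,"rz":-0.158,"gripper":0},{"tx":0.5,"ty":-0.34,"rz":-0.158,"gripper":0},{"tx":0.5,"ty":-0.34,"rz":-0.158,"gripper":0},{"tx":0.5,"ty":-0.34,"rz":-0.158,"gripper":0},{"tx":0.5,"ty":-0.34,"rz":-0.158,"gripper":0},{"tx":0.5,"ty":-0.34,"rz":-0.158,"gripper":0},{"tx":0.5,"ty":-0.34,"rz":-0.158,"gripper":0}]}}

```text
invalid input
```

```bash
cat >> h.py <<'E'
from scipy.spatial.transform import Rotation as Ro
def yaw():
    M=Ro.from_rotvec(r.sense()["tcp_rot"]).as_matrix();return np.degrees(np.arctan2(M[1,0],M[0,0]))
def go(p,y):
    s=r.sense();M=Ro.from_rotvec(s["tcp_rot"]).as_matrix()
    d=M.T@(np.array(p)-s["eef_pos"])/.75
    T=Ro.from_euler("z",y,degrees=True).as_matrix()@np.diag([1,-1,-1.])
    print("t",s["t"],"pos",s["eef_pos"].round(4),"yaw",yaw().round(2),"q6",s["q"][5].round(2),"F",s["wrist_force"].round(1),"gw",round(s["gripper_width"],3))
    print("shift",d.round(4),"turn",(Ro.from_matrix(M.T@T).as_rotvec()/np.pi).round(4))
E
python3 -c "
from h import *
go([.543,-.067,.195],43)"
```

```text
t 0.1 pos [ 0.138  -0.5321  0.1953] yaw 14.54 q6 1.57 F [0.2 0.  0.5] gw 1.0
shift [ 0.6784 -0.4647  0.0009] turn [-4.000e-04 -1.000e-04 -1.581e-01]
```

Emit:
{"op": "play_rows", "data": {"series": [{"rx":0,"ry":0,"rz":-0.158,"tx":0.5,"ty":-0.34,"tz":0,"gripper":0},{"rx":0,"ry":0,"rz":-0.158,"tx":0.5,"ty":-0.34,"tz":0,"gripper":0},{"rx":0,"ry":0,"rz":-0.158,"tx":0.5,"ty":-0.34,"tz":0,"gripper":0},{"rx":0,"ry":0,"rz":-0.158,"tx":0.5,"ty":-0.34,"tz":0,"gripper":0},{"rx":0,"ry":0,"rz":-0.158,"tx":0.5,"ty":-0.34,"tz":0,"gripper":0},{"rx":0,"ry":0,"rz":-0.158,"tx":0.5,"ty":-0.34,"tz":0,"gripper":0},{"rx":0,"ry":0,"rz":-0.158,"tx":0.5,"ty":-0.34,"tz":0,"gripper":0},{"rx":0,"ry":0,"rz":-0.158,"tx":0.5,"ty":-0.34,"tz":0,"gripper":0},{"rx":0,"ry":0,"rz":-0.158,"tx":0.5,"ty":-0.34,"tz":0,"gripper":0},{"rx":0,"ry":0,"rz":-0.158,"tx":0.5,"ty":-0.34,"tz":0,"gripper":0}]}}

```text
t: 1.1
eef_pos: [0.4395, -0.1874, 0.1952]
tcp_rot: [-2.919, -1.158, -0.0]
wrist_force: [-0.5, -1.0, -0.2]
gripper_width: -0.003
grip_force: 0.0
```

```bash
python3 -c "
from h import *
go([.543,-.067,.195],43)"
```

```text
t 1.1 pos [ 0.4395 -0.1874  0.1952] yaw 43.3 q6 1.98 F [-0.5 -1.  -0.2] gw -0.003
shift [ 0.2105 -0.0222  0.0004] turn [-0.0004 -0.0002  0.0016]
```

Emit:
{"op": "play_rows", "data": {"series": [{"rx":0,"ry":0,"rz":0,"tx":0.21,"ty":-0.022,"tz":0,"gripper":0},{"rx":0,"ry":0,"rz":0,"tx":0.21,"ty":-0.022,"tz":0,"gripper":0},{"rx":0,"ry":0,"rz":0,"tx":0.21,"ty":-0.022,"tz":0,"gripper":0},{"rx":0,"ry":0,"rz":0,"tx":0.21,"ty":-0.022,"tz":0,"gripper":0},{"rx":0,"ry":0,"rz":0,"tx":0.21,"ty":-0.022,"tz":0,"gripper":0}]}}

```text
t: 1.6
eef_pos: [0.5413, -0.0712, 0.195]
tcp_rot: [-2.921, -1.154, 0.003]
wrist_force: [-0.1, 0.1, 0.5]
gripper_width: -0.002
grip_force: 0.0
```

```bash
cat >> h.py <<'E'
def wcam():
    s=r.sense();M=np.eye(4);M[:3,:3]=Ro.from_rotvec(s["tcp_rot"]).as_matrix();M[:3,3]=s["eef_pos"]
    im=r.snapshot("wrist");c=r.camera_model("wrist");T=M@c["tool_from_camera"]
    return im,c,T
def wz(c,T,u,v,z):
    d=T[:3,:3]@np.array([(u-c["cx"])/c["fx"],(v-c["cy"])/c["fy"],1]);return T[:3,3]+d*(z-T[2,3])/d[2]
E
python3 -c "
from h import *
go([.543,-.067,.195],43)
im,c,T=wcam();np.save('T1',T);cv2.imwrite('pics/w1.png',im[:,:,::-1])"
```

```text
t 1.6 pos [ 0.5413 -0.0712  0.195 ] yaw 43.11 q6 2.26 F [-0.1  0.1  0.5] gw -0.002
shift [ 0.0055 -0.0025 -0.    ] turn [-0.0004  0.0004  0.0006]
```

View pics/w1.png

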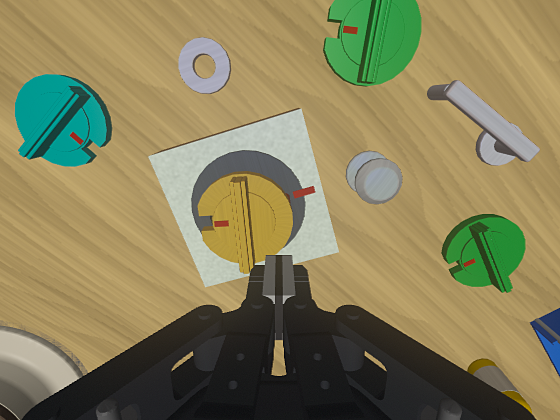

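The wrist view shows the bar from (239,179) to (246,272), the notch at (205,223), the boss stripe at (221,224) and the pin stripe at (304,191). The block corners are at (149,155), (302,108), (339,252) and (205,287).

```bash
python3 -c "
from h import *
c=r.camera_model('wrist');T=np.load('T1.npy');P=lambda u,v,z:wz(c,T,u,v,z)[:2]
k=np.array([P(u,v,.04) for u,v in[(149,155),(302,108),(339,252),(205,287)]]);ce=k.mean(0)
print(k.round(3).tolist(),ce,np.linalg.norm(np.roll(k,-1,0)-k,axis=1))
A=lambda d:np.degrees(np.arctan2(d[1],d[0])).round(1)
print('edge',A(k[1]-k[0]),A(k[2]-k[1]))
for n,p in(('notch',P(205,223,.084)),('stripe',P(221,224,.087)),('pin',P(304,191,.043))):print(n,p,np.linalg.norm(p-ce),A(p-ce))
a,b=P(239,179,.108),P(246,272,.108);print('bar',a,b,(a+b)/2,np.linalg.norm(a-b),A(a-b))
"
```

```text
[[0.467, 0.048], [0.613, -0.038], [0.526, -0.185], [0.379, -0.099]] [ 0.49618571 -0.06832406] [0.16925986 0.17021663 0.17019346 0.17062451]
edge -30.5 -120.5
notch [ 0.46707745 -0.04094854] 0.039958858265758596 136.8
stripe [ 0.47848841 -0.05289818] 0.023476636089597203 138.9
pin [ 0.55191382 -0.10039875] 0.06429936250900103 -29.9
bar [ 0.53108496 -0.03446153] [ 0.46550897 -0.09986097] [ 0.49829696 -0.06716125] 0.09261369637550544 44.9
```

```bash
python3 -c "
from h import *
go([.5442,-.064,.094],46)"
```

```text
t 1.65 pos [ 0.5407 -0.0722  0.1954] yaw 43.03 q6 2.26 F [-0.   0.8 -0.4] gw -0.002
shift [ 0.011  -0.0047  0.1352] turn [-0.0003  0.0003 -0.0165]
```

Emit:
{"op": "play_rows", "data": {"series": [{"rx":0,"ry":0,"rz":-0.016,"tx":0.011,"ty":-0.005,"tz":0.05,"gripper":0},{"rx":0,"ry":0,"rz":-0.016,"tx":0.011,"ty":-0.005,"tz":0.09,"gripper":0},{"rx":0,"ry":0,"rz":-0.016,"tx":0.011,"ty":-0.005,"tz":0.12,"gripper":0},{"rx":0,"ry":0,"rz":-0.016,"tx":0.011,"ty":-0.005,"tz":0.134,"gripper":0},{"rx":0,"ry":0,"rz":-0.016,"tx":0.011,"ty":-0.005,"tz":0.134,"gripper":0},{"rx":0,"ry":0,"rz":-0.016,"tx":0.011,"ty":-0.005,"tz":0.134,"gripper":0}]}}

```text
t: 2.25
eef_pos: [0.5446, -0.0644, 0.0967]
tcp_rot: [2.893, 1.222, 0.002]
wrist_force: [0.8, 0.3, 0.9]
gripper_width: -0.001
grip_force: 0.0
```

```bash
cat >> h.py <<'E'
C=np.array([.4965,-.068])
def arc(bar0,steps,off=.0215,rad=.036,z=.094):
    for b in np.arange(1,steps+1):
        pass
def pose(b,off=.0215,rad=.036):
    a=np.radians(b);return C+rad*np.array([np.cos(a),np.sin(a)])+off*np.array([np.sin(a),-np.cos(a)])
def rows(bars,off=.0215,rad=.036,z=.094):
    for b in bars:
        print("bar",b);go([*pose(b,off,rad),z],b)
E
sed -i '/^def arc/,/pass/d' h.py
python3 -c "
from h import *
rows([46,53,60,67,74,81,88,95,102])"|grep -v '^t ' ; python3 -c "
from h import *
go([.5,0,.1],40)"
```

```text
bar 46
shift [-0.0001 -0.0142  0.0036] turn [ 0.0004 -0.0003 -0.0011]
bar 53
shift [ 0.003  -0.0203  0.0036] turn [ 0.0004 -0.0002 -0.04  ]
bar 60
shift [ 0.0054 -0.0267  0.0036] turn [ 0.0004 -0.0002 -0.0789]
bar 67
shift [ 0.0069 -0.0333  0.0036] turn [ 0.0004 -0.0002 -0.1178]
bar 74
shift [ 0.0076 -0.0401  0.0036] turn [ 0.0004 -0.0002 -0.1567]
bar 81
shift [ 0.0075 -0.0469  0.0036] turn [ 5.000e-04 -1.000e-04 -1.956e-01]
bar 88
shift [ 0.0066 -0.0537  0.0036] turn [ 5.000e-04 -1.000e-04 -2.345e-01]
bar 95
shift [ 0.0049 -0.0603  0.0036] turn [ 5.000e-04 -1.000e-04 -2.733e-01]
bar 102
shift [ 0.0023 -0.0666  0.0036] turn [ 5.000e-04 -1.000e-04 -3.122e-01]
t 2.25 pos [ 0.5446 -0.0644  0.0967] yaw 45.8 q6 2.22 F [0.8 0.3 0.9] gw -0.001
shift [ 0.0201 -0.1025 -0.0044] turn [ 0.0004 -0.0003  0.0322]
```

Emit:
{"op": "play_rows", "data": {"series": [{"rx":0,"ry":0,"rz":-0.001,"tx":0,"ty":-0.014,"tz":0.001,"gripper":0},{"rx":0,"ry":0,"rz":-0.04,"tx":0.003,"ty":-0.02,"tz":0.001,"gripper":0},{"rx":0,"ry":0,"rz":-0.079,"tx":0.0055,"ty":-0.0265,"tz":0.001,"gripper":0},{"rx":0,"ry":0,"rz":-0.118,"tx":0.007,"ty":-0.033,"tz":0.001,"gripper":0},{"rx":0,"ry":0,"rz":-0.157,"tx":0.0075,"ty":-0.04,"tz":0.001,"gripper":0},{"rx":0,"ry":0,"rz":-0.196,"tx":0.0075,"ty":-0.047,"tz":0.001,"gripper":0},{"rx":0,"ry":0,"rz":-0.2345,"tx":0.0065,"ty":-0.0535,"tz":0.001,"gripper":0},{"rx":0,"ry":0,"rz":-0.273,"tx":0.005,"ty":-0.06,"tz":0.001,"gripper":0},{"rx":0,"ry":0,"rz":-0.312,"tx":0.0025,"ty":-0.0665,"tz":0.001,"gripper":0},{"rx":0,"ry":0,"rz":-0.312,"tx":0.0025,"ty":-0.0665,"tz":0.001,"gripper":0}]}}

```text
t: 3.25
eef_pos: [0.5098, -0.027, 0.0959]
tcp_rot: [1.973, 2.443, 0.002]
wrist_force: [-0.3, 0.0, 0.2]
gripper_width: 0.002
grip_force: 0.0
```

```bash
python3 -c "
from h import *
cv2.imwrite('pics/s2.png',cv2.resize(np.hstack([r.snapshot('side')[160:280,250:370],r.snapshot('wrist')[140:320,190:370][::1,::1][30:150,0:180]])[:,:,::-1],None,fx=2.6,fy=2.6,interpolation=cv2.INTER_CUBIC))
rows([102,109,116,123,130,137,144,151,158])"|awk '/^t/{if(!n++)print;next}{print}'
```

```text
bar 102
t 3.35 pos [ 0.5102 -0.0273  0.0955] yaw 101.84 q6 1.31 F [ 0.1 -0.5 -0.1] gw 0.0
shift [-0.0013 -0.0005  0.002 ] turn [ 0.0004  0.0001 -0.0009]
bar 109
shift [ 0.0018 -0.0066  0.002 ] turn [ 0.0004  0.0001 -0.0398]
bar 116
shift [ 0.0042 -0.013   0.002 ] turn [ 0.0004  0.0002 -0.0787]
bar 123
shift [ 0.0057 -0.0197  0.002 ] turn [ 0.0004  0.0002 -0.1175]
bar 130
shift [ 0.0065 -0.0264  0.0019] turn [ 0.0004  0.0002 -0.1564]
bar 137
shift [ 0.0064 -0.0333  0.0019] turn [ 0.0004  0.0002 -0.1953]
bar 144
shift [ 0.0055 -0.04    0.0019] turn [ 0.0004  0.0003 -0.2342]
bar 151
shift [ 0.0037 -0.0466  0.0019] turn [ 0.0003  0.0003 -0.2731]
bar 158
shift [ 0.0012 -0.053   0.0019] turn [ 3.00e-04  3.00e-04 -3.12e-01]
```

View pics/s2.png

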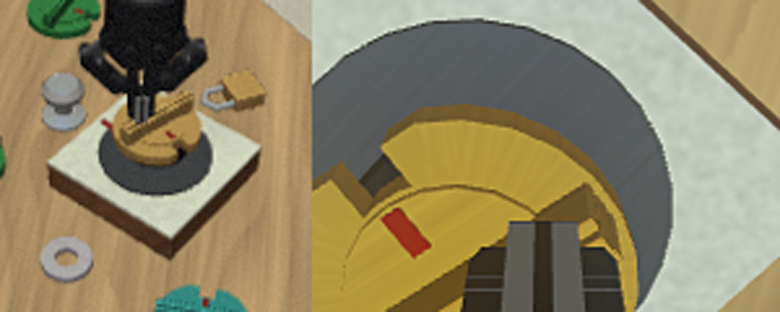

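The rose looks unturned, since the notch is still at side ≈(321,218), although the tip has moved. I'll check the projections.

```bash
python3 -c "
from h import *
c=r.camera_model('side')
def pr(p):
    x=c['R']@np.array(p)+c['t'];return (x[:2]/x[2]*c['fx']+[c['cx'],c['cy']]).round(1)
print('now',pr(r.sense()['eef_pos']),'before',pr([.5446,-.0644,.096]),'bar top',pr([*C,.108]))
a=np.radians(46);
for b in(46,102):
  a=np.radians(b);d=np.array([np.cos(a),np.sin(a)])*.046;print(b,pr([*(C+d),.108]),pr([*(C-d),.108]))
im=r.snapshot('side');w=r.snapshot('scene')
f=lambda x:cv2.resize(x,(400,400),interpolation=cv2.INTER_CUBIC)
cv2.imwrite('pics/s3.png',np.hstack([f(im[165:245,270:350]),f(w[165:245,240:320])])[:,:,::-1])
"
```

```text
now [302.7 214.7] before [292.2 203.8] bar top [309.6 201.7]
46 [296.5 208.7] [322.2 194.9]
102 [311.2 213.5] [308.1 190.6]
```

View pics/s3.png

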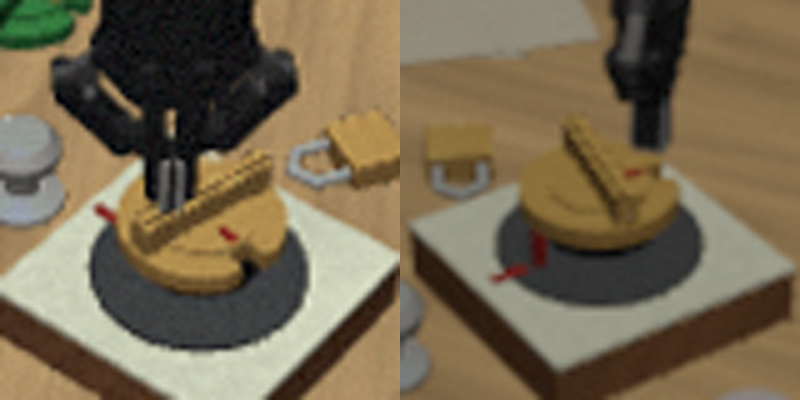

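```bash
python3 -c "
from h import *
print(tri((290,194),(303.5,206)),r.sense()['eef_pos'])
c=r.camera_model('scene');x=c['R']@r.sense()['eef_pos']+c['t'];print(x[:2]/x[2]*c['fx']+[c['cx'],c['cy']])
print('robot knob check',tri((236,240),(274,206)))
w=r.camera_model('wrist');M=np.linalg.inv(w['tool_from_camera'])
for z in(0,-.01,-.02,-.03):
  p=M@[0,0,z,1];print(z,(p[:2]/p[2]*w['fx']+[w['cx'],w['cy']]).round(1))
"
```

```text
(array([ 0.50890209, -0.02890572,  0.12828748]), np.float64(0.0017851321754131346)) [ 0.51026251 -0.02743983  0.09507924]
[290.27387068 204.22133703]
robot knob check (array([ 0.61458831, -0.1548096 , -0.00835677]), np.float64(0.0021968907090576485))
0 [278.3 239.7]
-0.01 [278.3 246.9]
-0.02 [278.3 254.8]
-0.03 [278.3 263.6]
```

The picture shows the real fingertip about 30 mm above the reported TCP, in both the side/scene triangulation (z≈0.128) and the wrist row (≈255). It passed over the bar without touching it. I'll go back to the start side and lower it under force and visual checks.

```bash
python3 -c "
from h import *
rows([46],off=.033,z=.096)"
```

```text
bar 46
t 3.45 pos [ 0.5103 -0.0274  0.0951] yaw 101.87 q6 1.31 F [-0.3  0.4  0.1] gw 0.001
shift [-0.0586  0.0353 -0.0012] turn [ 2.000e-04 -1.000e-04  3.104e-01]
```

Emit:
{"op": "play_rows", "data": {"series": [{"rx":0,"ry":0,"rz":0.04,"tx":-0.007,"ty":0.004,"tz":-0.007,"gripper":0},{"rx":0,"ry":0,"rz":0.08,"tx":-0.015,"ty":0.009,"tz":-0.007,"gripper":0},{"rx":0,"ry":0,"rz":0.12,"tx":-0.023,"ty":0.014,"tz":-0.007,"gripper":0},{"rx":0,"ry":0,"rz":0.16,"tx":-0.03,"ty":0.018,"tz":-0.007,"gripper":0},{"rx":0,"ry":0,"rz":0.2,"tx":-0.038,"ty":0.023,"tz":-0.007,"gripper":0},{"rx":0,"ry":0,"rz":0.24,"tx":-0.046,"ty":0.028,"tz":-0.007,"gripper":0},{"rx":0,"ry":0,"rz":0.28,"tx":-0.054,"ty":0.032,"tz":-0.007,"gripper":0},{"rx":0,"ry":0,"rz":0.31,"tx":-0.0586,"ty":0.0353,"tz":-0.007,"gripper":0},{"rx":0,"ry":0,"rz":0.31,"tx":-0.0586,"ty":0.0353,"tz":0,"gripper":0},{"rx":0,"ry":0,"rz":0.31,"tx":-0.0586,"ty":0.0353,"tz":0,"gripper":0}]}}

```text
t: 4.45
eef_pos: [0.5447, -0.0649, 0.0937]
tcp_rot: [-2.888, -1.235, 0.002]
wrist_force: [0.2, -0.7, 0.0]
gripper_width: 0.004
grip_force: 0.0
```

Emit:
{"op": "play_rows", "data": {"series": [{"rx":0,"ry":0,"rz":0,"tx":0,"ty":0,"tz":0.01,"gripper":0},{"rx":0,"ry":0,"rz":0,"tx":0,"ty":0,"tz":0.018,"gripper":0},{"rx":0,"ry":0,"rz":0,"tx":0,"ty":0,"tz":0.02,"gripper":0},{"rx":0,"ry":0,"rz":0,"tx":0,"ty":0,"tz":0.02,"gripper":0}]}}

```text
t: 4.85
eef_pos: [0.5447, -0.0648, 0.0791]
tcp_rot: [-2.889, -1.234, 0.001]
wrist_force: [0.3, -0.4, -0.4]
gripper_width: -0.002
grip_force: 0.0
```

```bash
python3 -c "
from h import *
rows([46],off=.033,z=.081)
im=r.snapshot('side');w=r.snapshot('scene')
f=lambda x:cv2.resize(x,(400,400),interpolation=cv2.INTER_CUBIC)
cv2.imwrite('pics/s4.png',np.hstack([f(im[165:245,270:350]),f(w[165:245,240:320])])[:,:,::-1])
"
```

```text
bar 46
t 4.85 pos [ 0.5447 -0.0648  0.0791] yaw 46.25 q6 2.22 F [ 0.3 -0.4 -0.4] gw -0.002
shift [ 0.0003  0.0007 -0.0025] turn [-0.0002  0.0001  0.0014]
```

View pics/s4.png

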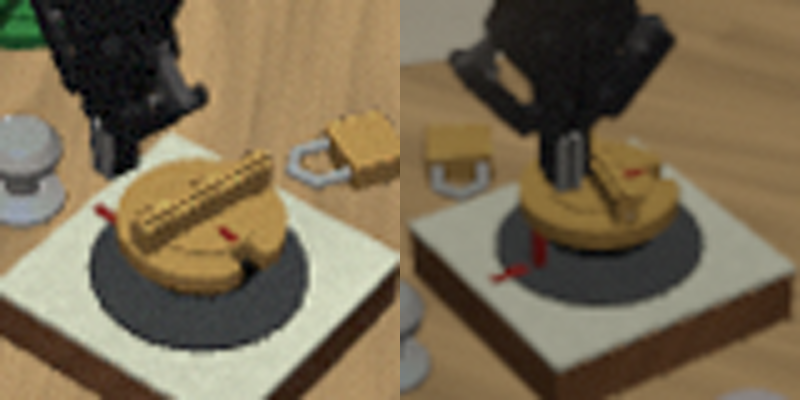

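Rose still unturned. The tip is at side (293,199) and scene (274,203).

```bash
python3 -c "
from h import *
print(tri((274,202.6),(293.2,199.4)))"
```

```text
(array([ 0.54240506, -0.06482612,  0.11105334]), np.float64(0.0029929893968445526))
```

Emit:
{"op": "play_rows", "data": {"series": [{"rx":0,"ry":0,"rz":0,"tx":0,"ty":0,"tz":0.008,"gripper":0},{"rx":0,"ry":0,"rz":0,"tx":0,"ty":0,"tz":0.014,"gripper":0},{"rx":0,"ry":0,"rz":0,"tx":0,"ty":0,"tz":0.019,"gripper":0},{"rx":0,"ry":0,"rz":0,"tx":0,"ty":0,"tz":0.019,"gripper":0}]}}

```text
t: 5.35
eef_pos: [0.5446, -0.0649, 0.0646]
tcp_rot: [-2.889, -1.233, 0.002]
wrist_force: [0.5, 0.1, 0.3]
gripper_width: 0.001
grip_force: 0.0
```

```bash
python3 -c "
from h import *
rows([46,53,60,67,74,81,88,95,102],z=.0648)"|awk '/^t/{if(!n++)print;next}{print}'
```

```text
bar 46
t 5.35 pos [ 0.5446 -0.0649  0.0646] yaw 46.22 q6 2.22 F [0.5 0.1 0.3] gw 0.001
shift [ 0.0005 -0.0147 -0.0003] turn [-0.0003  0.0002  0.0012]
bar 53
shift [ 0.0037 -0.0207 -0.0003] turn [-0.0003  0.0002 -0.0377]
bar 60
shift [ 0.0061 -0.0271 -0.0003] turn [-0.0003  0.0002 -0.0766]
bar 67
shift [ 0.0077 -0.0337 -0.0003] turn [-0.0003  0.0002 -0.1154]
bar 74
shift [ 0.0084 -0.0405 -0.0003] turn [-3.000e-04  1.000e-04 -1.543e-01]
bar 81
shift [ 0.0084 -0.0473 -0.0003] turn [-3.000e-04  1.000e-04 -1.932e-01]
bar 88
shift [ 0.0075 -0.0541 -0.0003] turn [-4.000e-04  1.000e-04 -2.321e-01]
bar 95
shift [ 0.0058 -0.0607 -0.0003] turn [-4.00e-04  1.00e-04 -2.71e-01]
bar 102
shift [ 0.0033 -0.0671 -0.0003] turn [-4.000e-04  1.000e-04 -3.099e-01]
```

Emit:
{"op": "play_rows", "data": {"series": [{"rx":0,"ry":0,"rz":0,"tx":0,"ty":-0.015,"tz":0,"gripper":0},{"rx":0,"ry":0,"rz":-0.038,"tx":0.0035,"ty":-0.0205,"tz":0,"gripper":0},{"rx":0,"ry":0,"rz":-0.0765,"tx":0.006,"ty":-0.027,"tz":0,"gripper":0},{"rx":0,"ry":0,"rz":-0.0765,"tx":0.006,"ty":-0.027,"tz":0,"gripper":0},{"rx":0,"ry":0,"rz":-0.0765,"tx":0.006,"ty":-0.027,"tz":0,"gripper":0}]}}

```text
t: 5.85
eef_pos: [0.5334, -0.0473, 0.0657]
tcp_rot: [2.723, 1.567, 0.001]
wrist_force: [-0.4, 0.5, 1.0]
gripper_width: 0.002
grip_force: 0.3
```

```bash
python3 -c "
from h import *
rows([60,67,74,81,88,95,102,109,116,123],z=.0648)
im,c,T=wcam();np.save('T5',T);cv2.imwrite('pics/w5.png',im[:,:,::-1])"|awk '/^t/{if(!n++)print;next}{print}'
```

```text
bar 60
t 5.85 pos [ 0.5334 -0.0473  0.0657] yaw 59.82 q6 2.01 F [-0.4  0.5  1. ] gw 0.002
shift [-0.0005 -0.0001  0.0012] turn [ 0.0001 -0.0001 -0.001 ]
bar 67
shift [ 0.0027 -0.0062  0.0012] turn [ 0.0001 -0.0001 -0.0399]
bar 74
shift [ 0.005  -0.0126  0.0012] turn [ 0.0001 -0.0001 -0.0788]
bar 81
shift [ 0.0066 -0.0192  0.0012] turn [ 1.000e-04 -1.000e-04 -1.177e-01]
bar 88
shift [ 0.0073 -0.026   0.0012] turn [ 1.000e-04 -1.000e-04 -1.566e-01]
bar 95
shift [ 0.0072 -0.0329  0.0012] turn [ 1.000e-04 -1.000e-04 -1.954e-01]
bar 102
shift [ 0.0063 -0.0396  0.0012] turn [ 1.000e-04 -1.000e-04 -2.343e-01]
bar 109
shift [ 0.0045 -0.0462  0.0012] turn [ 1.000e-04 -1.000e-04 -2.732e-01]
bar 116
shift [ 0.002  -0.0526  0.0012] turn [ 1.000e-04 -1.000e-04 -3.121e-01]
bar 123
shift [-0.0013 -0.0585  0.0012] turn [ 1.00e-04 -1.00e-04 -3.51e-01]
```

View pics/w5.png

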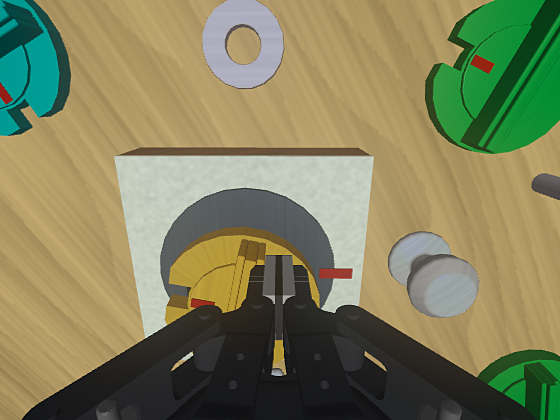

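The tip is now beside the bar's end at (255,250), with the boss stripe at (202,303) and the pin stripe at (336,273). From here I'll read the stripes numerically.

```bash
cat >> h.py <<'E'
def stripes(im,c,T,dz=0):
    R,G,B=[im[:,:,i].astype(int) for i in range(3)]
    m=((R>90)&(R>2.2*G)&(R>2.2*B)).astype(np.uint8)
    n,l,st,ct=cv2.connectedComponentsWithStats(m)
    for i in range(1,n):
        if st[i,4]<12: continue
        for nm,z,lo,hi in(("boss",.087-dz,.015,.032),("pin",.043,.052,.085)):
            p=wz(c,T,*ct[i],z)[:2]-C;rr=np.linalg.norm(p)
            if lo<rr<hi: print(nm,ct[i].round(),"area",st[i,4],"r",rr.round(4),"ang",np.degrees(np.arctan2(p[1],p[0])).round(1))
E
python3 -c "
from h import *
c=r.camera_model('wrist')
for n in '15':
  stripes(cv2.imread(f'pics/w{n}.png')[:,:,::-1],c,np.load(f'T{n}.npy'));print()"
```

```text
pin [303. 192.] area 133 r 0.0634 ang -30.8
boss [221. 223.] area 69 r 0.0237 ang 137.7

pin [335. 273.] area 287 r 0.0636 ang -30.9
boss [200. 303.] area 131 r 0.0253 ang 137.1
```

Emit:
{"op": "play_rows", "data": {"series": [{"rx":0,"ry":0,"rz":-0.04,"tx":0.0025,"ty":-0.006,"tz":0,"gripper":0},{"rx":0,"ry":0,"rz":-0.079,"tx":0.005,"ty":-0.0125,"tz":0,"gripper":0},{"rx":0,"ry":0,"rz":-0.1175,"tx":0.0065,"ty":-0.019,"tz":0,"gripper":0},{"rx":0,"ry":0,"rz":-0.1175,"tx":0.0065,"ty":-0.019,"tz":0,"gripper":0},{"rx":0,"ry":0,"rz":-0.1175,"tx":0.0065,"ty":-0.019,"tz":0,"gripper":0}]}}

```text
t: 6.4
eef_pos: [0.5238, -0.0364, 0.0656]
tcp_rot: [-2.391, -2.038, -0.0]
wrist_force: [0.0, 2.1, 2.0]
gripper_width: -0.002
grip_force: 1.3
```

```bash
python3 -c "
from h import *
rows([81,88,95,102,109,116,123,130,137,144],z=.0648)
stripes(*wcam())"|awk '/^t/{if(!n++)print;next}{print}'
```

```text
bar 81
t 6.4 pos [ 0.5238 -0.0364  0.0656] yaw 80.87 q6 1.66 F [0.  2.1 2. ] gw -0.002
shift [ 0.0007 -0.0006  0.001 ] turn [ 0.0001 -0.0001 -0.0007]
bar 88
shift [ 0.0038 -0.0067  0.001 ] turn [ 0.0001 -0.0001 -0.0396]
bar 95
shift [ 0.0061 -0.0131  0.001 ] turn [ 0.0001 -0.0001 -0.0785]
bar 102
shift [ 0.0077 -0.0198  0.001 ] turn [ 1.000e-04 -1.000e-04 -1.174e-01]
bar 109
shift [ 0.0084 -0.0265  0.001 ] turn [ 1.000e-04 -1.000e-04 -1.563e-01]
bar 116
shift [ 0.0084 -0.0334  0.001 ] turn [ 1.000e-04 -1.000e-04 -1.952e-01]
bar 123
shift [ 0.0074 -0.0401  0.001 ] turn [ 1.000e-04 -0.000e+00 -2.341e-01]
bar 130
shift [ 0.0057 -0.0467  0.001 ] turn [ 1.000e-04 -0.000e+00 -2.729e-01]
bar 137
shift [ 0.0032 -0.0531  0.001 ] turn [ 1.000e-04 -0.000e+00 -3.118e-01]
bar 144
shift [-0.0001 -0.0591  0.001 ] turn [ 1.000e-04 -0.000e+00 -3.507e-01]
pin [329. 299.] area 234 r 0.0653 ang -30.9
boss [199. 301.] area 166 r 0.0253 ang 158.1
```

The push works: the rose has turned about 21° with a force of about 3 N. The tool leads the bar by about 13°. Continuing.

Emit:
{"op": "play_rows", "data": {"series": [{"rx":0,"ry":0,"rz":-0.0395,"tx":0.004,"ty":-0.0065,"tz":0,"gripper":0},{"rx":0,"ry":0,"rz":-0.0785,"tx":0.006,"ty":-0.013,"tz":0,"gripper":0},{"rx":0,"ry":0,"rz":-0.1175,"tx":0.0075,"ty":-0.02,"tz":0,"gripper":0},{"rx":0,"ry":0,"rz":-0.156,"tx":0.0085,"ty":-0.0265,"tz":0,"gripper":0},{"rx":0,"ry":0,"rz":-0.195,"tx":0.0085,"ty":-0.0335,"tz":0,"gripper":0},{"rx":0,"ry":0,"rz":-0.234,"tx":0.0075,"ty":-0.04,"tz":0,"gripper":0},{"rx":0,"ry":0,"rz":-0.273,"tx":0.0055,"ty":-0.0465,"tz":0,"gripper":0},{"rx":0,"ry":0,"rz":-0.312,"tx":0.003,"ty":-0.053,"tz":0,"gripper":0},{"rx":0,"ry":0,"rz":-0.3505,"tx":0,"ty":-0.059,"tz":0,"gripper":0},{"rx":0,"ry":0,"rz":-0.3505,"tx":0,"ty":-0.059,"tz":0,"gripper":0}]}}

```text
t: 7.45
eef_pos: [0.4798, -0.0295, 0.0656]
tcp_rot: [0.966, 2.989, 0.001]
wrist_force: [-0.5, 1.9, 3.0]
gripper_width: 0.001
grip_force: 2.0
```

```bash
python3 -c "
from h import *
rows([144,151,158,165,172,179,186,193,200,207],z=.0648)
stripes(*wcam())"|awk '/^t/{if(!n++)print;next}{print}'
```

```text
bar 144
t 7.45 pos [ 0.4798 -0.0295  0.0656] yaw 144.17 q6 0.56 F [-0.5  1.9  3. ] gw 0.001
shift [-0.0002  0.0002  0.0011] turn [ 0.0002 -0.0001  0.0009]
bar 151
shift [ 0.0029 -0.0059  0.0011] turn [ 0.0002 -0.     -0.0379]
bar 158
shift [ 0.0053 -0.0123  0.0011] turn [ 0.0002 -0.     -0.0768]
bar 165
shift [ 0.0069 -0.0189  0.0011] turn [ 0.0002 -0.     -0.1157]
bar 172
shift [ 0.0077 -0.0257  0.0011] turn [ 0.0002 -0.     -0.1546]
bar 179
shift [ 0.0076 -0.0325  0.0011] turn [ 0.0002 -0.     -0.1935]
bar 186
shift [ 0.0068 -0.0393  0.0011] turn [ 2.000e-04  0.000e+00 -2.324e-01]
bar 193
shift [ 0.0051 -0.0459  0.001 ] turn [ 2.000e-04  0.000e+00 -2.713e-01]
bar 200
shift [ 0.0026 -0.0522  0.001 ] turn [ 2.000e-04  0.000e+00 -3.102e-01]
bar 207
shift [-0.0007 -0.0582  0.001 ] turn [ 2.000e-04  0.000e+00 -3.491e-01]
boss [202. 303.] area 119 r 0.025 ang -137.7
```

Emit:
{"op": "play_rows", "data": {"series": [{"rx":0,"ry":0,"rz":-0.038,"tx":0.003,"ty":-0.006,"tz":0,"gripper":0},{"rx":0,"ry":0,"rz":-0.077,"tx":0.0055,"ty":-0.0125,"tz":0,"gripper":0},{"rx":0,"ry":0,"rz":-0.1155,"tx":0.007,"ty":-0.019,"tz":0,"gripper":0},{"rx":0,"ry":0,"rz":-0.1545,"tx":0.0075,"ty":-0.0255,"tz":0,"gripper":0},{"rx":0,"ry":0,"rz":-0.1935,"tx":0.0075,"ty":-0.0325,"tz":0,"gripper":0},{"rx":0,"ry":0,"rz":-0.2325,"tx":0.007,"ty":-0.0395,"tz":0,"gripper":0},{"rx":0,"ry":0,"rz":-0.271,"tx":0.005,"ty":-0.046,"tz":0,"gripper":0},{"rx":0,"ry":0,"rz":-0.31,"tx":0.0025,"ty":-0.052,"tz":0,"gripper":0},{"rx":0,"ry":0,"rz":-0.349,"tx":-0.0005,"ty":-0.058,"tz":0,"gripper":0},{"rx":0,"ry":0,"rz":-0.349,"tx":-0.0005,"ty":-0.058,"tz":0,"gripper":0}]}}

```text
t: 8.5
eef_pos: [0.4549, -0.0655, 0.0655]
tcp_rot: [0.73, -3.056, 0.0]
wrist_force: [-1.2, 0.4, 3.9]
gripper_width: 0.001
grip_force: 2.1
```

```bash
python3 -c "
from h import *
rows([207,214,221,228,235,242,248,250],z=.0648)
stripes(*wcam())"|awk '/^t/{if(!n++)print;next}{print}'
```

```text
bar 207
t 8.5 pos [ 0.4549 -0.0655  0.0655] yaw -153.14 q6 -0.61 F [-1.2  0.4  3.9] gw 0.001
shift [0.0001 0.0005 0.0009] turn [-0.     -0.0001 -0.0008]
bar 214
shift [ 0.0032 -0.0056  0.0009] turn [-0.     -0.0001 -0.0396]
bar 221
shift [ 0.0056 -0.012   0.0009] turn [-0.     -0.0001 -0.0785]
bar 228
shift [ 0.0072 -0.0186  0.0009] turn [-0.000e+00 -1.000e-04 -1.174e-01]
bar 235
shift [ 0.0079 -0.0254  0.0009] turn [-0.000e+00 -1.000e-04 -1.563e-01]
bar 242
shift [ 0.0078 -0.0322  0.0009] turn [-0.000e+00 -1.000e-04 -1.952e-01]
bar 248
shift [ 0.0071 -0.038   0.0009] turn [-0.000e+00 -1.000e-04 -2.285e-01]
bar 250
shift [ 0.0067 -0.0399  0.0009] turn [-0.000e+00 -1.000e-04 -2.396e-01]
boss [204. 304.] area 77 r 0.0249 ang -75.5
```

Emit:
{"op": "play_rows", "data": {"series": [{"rx":0,"ry":0,"rz":-0.0395,"tx":0.003,"ty":-0.0055,"tz":0,"gripper":0},{"rx":0,"ry":0,"rz":-0.0785,"tx":0.0055,"ty":-0.012,"tz":0,"gripper":0},{"rx":0,"ry":0,"rz":-0.1175,"tx":0.007,"ty":-0.0185,"tz":0,"gripper":0},{"rx":0,"ry":0,"rz":-0.156,"tx":0.008,"ty":-0.0255,"tz":0,"gripper":0},{"rx":0,"ry":0,"rz":-0.195,"tx":0.008,"ty":-0.032,"tz":0,"gripper":0},{"rx":0,"ry":0,"rz":-0.2285,"tx":0.007,"ty":-0.038,"tz":0,"gripper":0},{"rx":0,"ry":0,"rz":-0.2285,"tx":0.007,"ty":-0.038,"tz":0,"gripper":0},{"rx":0,"ry":0,"rz":-0.2285,"tx":0.007,"ty":-0.038,"tz":0,"gripper":0}]}}

```text
t: 9.35
eef_pos: [0.4633, -0.0929, 0.0654]
tcp_rot: [1.752, -2.607, 0.001]
wrist_force: [0.6, -1.3, 3.8]
gripper_width: 0.003
grip_force: 1.7
```

```bash
python3 -c "
from h import *
rows([248],z=.0648)
im,c,T=wcam();stripes(im,c,T);np.save('T6',T);cv2.imwrite('pics/w6.png',im[:,:,::-1])"
```

```text
bar 248
t 9.35 pos [ 0.4633 -0.0929  0.0654] yaw -112.2 q6 -1.38 F [ 0.6 -1.3  3.8] gw 0.003
shift [0.0007 0.0001 0.0008] turn [-0.0001 -0.0001 -0.0011]
pin [160. 262.] area 285 r 0.0652 ang -29.9
pin [182. 288.] area 15 r 0.0529 ang -7.4
boss [202. 304.] area 83 r 0.0249 ang -34.8
```

View pics/w6.png

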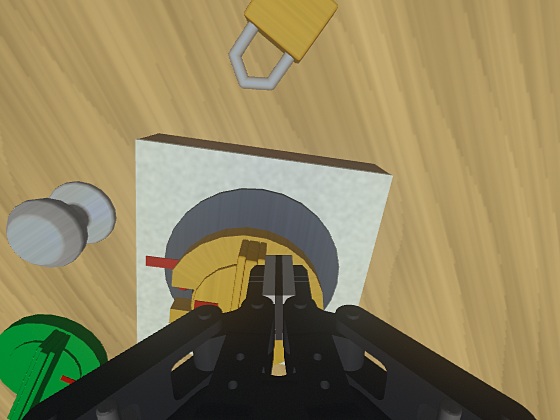

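The red speck at (182,288) is the pin showing in the notch, so the alignment is within a few degrees. I'll back off and rise for an unobstructed measurement.

Emit:
{"op": "play_rows", "data": {"series": [{"rx":0,"ry":0,"rz":0,"tx":0,"ty":0.012,"tz":0,"gripper":0},{"rx":0,"ry":0,"rz":0,"tx":0,"ty":0.012,"tz":0,"gripper":0},{"rx":0,"ry":0,"rz":0,"tx":-0.02,"ty":0.012,"tz":-0.06,"gripper":0},{"rx":0,"ry":0,"rz":0,"tx":-0.04,"ty":0.012,"tz":-0.12,"gripper":0},{"rx":0,"ry":0,"rz":0,"tx":-0.04,"ty":0.012,"tz":-0.16,"gripper":0},{"rx":0,"ry":0,"rz":0,"tx":-0.04,"ty":0.012,"tz":-0.16,"gripper":0},{"rx":0,"ry":0,"rz":0,"tx":-0.04,"ty":0.012,"tz":-0.16,"gripper":0},{"rx":0,"ry":0,"rz":0,"tx":-0.04,"ty":0.012,"tz":-0.16,"gripper":0}]}}

```text
t: 10.2
eef_pos: [0.4653, -0.0616, 0.1842]
tcp_rot: [1.759, -2.601, -0.002]
wrist_force: [0.4, -0.6, -0.3]
gripper_width: -0.001
grip_force: 0.0
```

```bash
python3 -c "
from h import *
rows([248],off=.03,z=.0648)
im,c,T=wcam();stripes(im,c,T);np.save('T7',T);cv2.imwrite('pics/w7.png',im[:,:,::-1])
w,cw=im,c
p=np.linalg.inv(T)@[*C,.09,1];u=(p[:2]/p[2]*c['fx']+[c['cx'],c['cy']]);print(u)
x,y=[int(v) for v in u];cv2.imwrite('pics/w7c.png',cv2.resize(im[max(0,y-80):y+80,max(0,x-100):x+100],None,fx=4,fy=3.75,interpolation=cv2.INTER_CUBIC)[:,:,::-1])"
```

```text
bar 248
t 10.2 pos [ 0.4653 -0.0616  0.1842] yaw -111.86 q6 -1.32 F [ 0.4 -0.6 -0.3] gw -0.001
shift [ 0.0403 -0.002   0.1592] turn [ 0.0005 -0.0002  0.0008]
pin [188. 180.] area 142 r 0.0646 ang -30.1
boss [220. 198.] area 84 r 0.0229 ang -32.0
[244.62357132 202.90853815]
```

View pics/w7c.png

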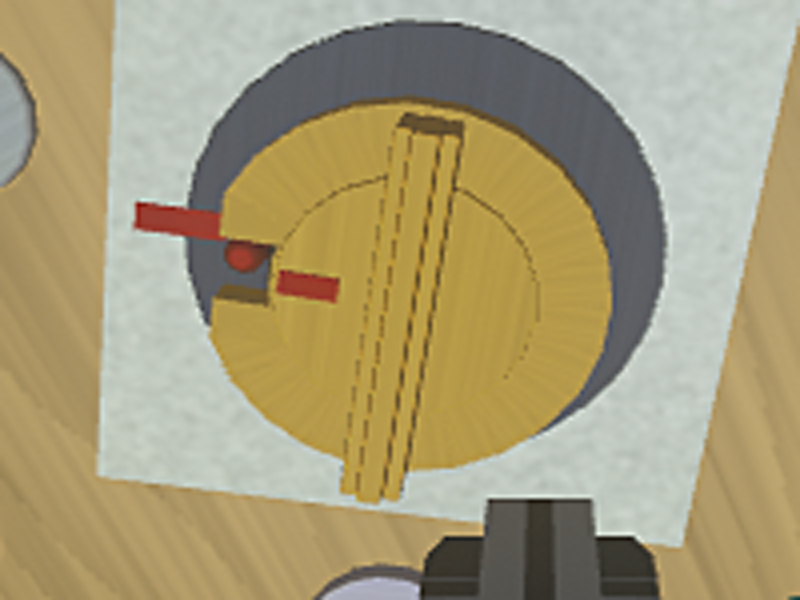

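The view shows the pin at crop (242,256), inside the notch. The notch's inner corners are at about (272,244) and (270,304). I'll measure the offset.

```bash
python3 -c "
from h import *
c=r.camera_model('wrist');T=np.load('T7.npy')
P=lambda x,y,z:wz(c,T,144+x/4-.4,122+y/3.75-.4,z)[:2]
A=lambda p:(p.round(4),np.linalg.norm(p-C).round(4),np.degrees(np.arctan2(*(p-C)[::-1])).round(1))
print('pin',A(P(242,254,.069)));a,b=P(272,244,.084),P(270,304,.084);print('notch in',A((a+b)/2),np.linalg.norm(a-b))
a,b=P(220,238,.084),P(213,299,.084);print('notch out',A((a+b)/2),np.linalg.norm(a-b))
a,b=P(432,130,.108),P(372,500,.108);print('bar',A((a+b)/2),np.linalg.norm(a-b),np.degrees(np.arctan2(*(a-b)[::-1])))
k=np.array([P(x,y,.108) for x,y in((432,130),(372,500))])
"
```

```text
pin (array([ 0.5323, -0.0899]), np.float64(0.0419), np.float64(-31.5))
notch in (array([ 0.5233, -0.0853]), np.float64(0.0319), np.float64(-32.8)) 0.015632872970419258
notch out (array([ 0.5345, -0.0913]), np.float64(0.0445), np.float64(-31.5)) 0.016036137993563973
bar (array([ 0.4951, -0.0686]), np.float64(0.0015), np.float64(-155.1)) 0.09150101728257151 -122.05639800317967
```

The notch is at about −32° and the pin at about −31°, under 1 mm apart, which is well within the 3 mm of play. Now I'll move over the bar's centre to press.

```bash
python3 -c "
from h import *
go([.496,-.0682,.115],248)"
```

```text
t 10.25 pos [ 0.4652 -0.0616  0.1841] yaw -111.85 q6 -1.32 F [-0.6  1.   0.2] gw 0.0
shift [-0.0071 -0.0415  0.092 ] turn [ 0.0006 -0.0002  0.0008]
```

Emit:
{"op": "play_rows", "data": {"series": [{"rx":0,"ry":0,"rz":0,"tx":-0.007,"ty":-0.0415,"tz":0,"gripper":0},{"rx":0,"ry":0,"rz":0,"tx":-0.007,"ty":-0.0415,"tz":0.04,"gripper":0},{"rx":0,"ry":0,"rz":0,"tx":-0.007,"ty":-0.0415,"tz":0.08,"gripper":0},{"rx":0,"ry":0,"rz":0,"tx":-0.007,"ty":-0.0415,"tz":0.092,"gripper":0},{"rx":0,"ry":0,"rz":0,"tx":-0.007,"ty":-0.0415,"tz":0.092,"gripper":0},{"rx":0,"ry":0,"rz":0,"tx":-0.007,"ty":-0.0415,"tz":0.092,"gripper":0}]}}

```text
t: 10.85
eef_pos: [0.4968, -0.0684, 0.1173]
tcp_rot: [-1.76, 2.601, -0.001]
wrist_force: [1.1, -0.4, 0.4]
gripper_width: 0.001
grip_force: 0.0
```

Emit:
{"op": "play_rows", "data": {"series": [{"rx":0,"ry":0,"rz":0,"tx":0,"ty":0,"tz":0.01,"gripper":0},{"rx":0,"ry":0,"rz":0,"tx":0,"ty":0,"tz":0.02,"gripper":0},{"rx":0,"ry":0,"rz":0,"tx":0,"ty":0,"tz":0.027,"gripper":0},{"rx":0,"ry":0,"rz":0,"tx":0,"ty":0,"tz":0.034,"gripper":0},{"rx":0,"ry":0,"rz":0,"tx":0,"ty":0,"tz":0.034,"gripper":0}]}}

```text
t: 11.35
eef_pos: [0.4963, -0.0682, 0.09]
tcp_rot: [1.76, -2.601, -0.001]
wrist_force: [0.2, -0.2, -0.2]
gripper_width: -0.002
grip_force: 0.0
```

```bash
python3 -c "
from h import *
go([.496,-.0682,.075],248)
stripes(*wcam())"
```

```text
t 11.35 pos [ 0.4963 -0.0682  0.09  ] yaw -111.82 q6 -1.33 F [ 0.2 -0.2 -0.2] gw -0.002
shift [0.0001 0.0004 0.02  ] turn [ 0.0004 -0.0001  0.001 ]
pin [196. 204.] area 292 r 0.0639 ang -30.0
boss [243. 234.] area 180 r 0.023 ang -31.9
```

Aligned and not yet touching. Lowering slowly while watching the force.

Emit:
{"op": "play_rows", "data": {"series": [{"rx":0,"ry":0,"rz":0,"tx":0,"ty":0,"tz":0.004,"gripper":0},{"rx":0,"ry":0,"rz":0,"tx":0,"ty":0,"tz":0.008,"gripper":0},{"rx":0,"ry":0,"rz":0,"tx":0,"ty":0,"tz":0.012,"gripper":0},{"rx":0,"ry":0,"rz":0,"tx":0,"ty":0,"tz":0.016,"gripper":0},{"rx":0,"ry":0,"rz":0,"tx":0,"ty":0,"tz":0.016,"gripper":0}]}}

```text
t: 11.9
eef_pos: [0.4965, -0.0683, 0.0784]
tcp_rot: [1.761, -2.601, -0.001]
wrist_force: [0.1, 0.6, -0.6]
gripper_width: -0.002
grip_force: 0.0
```

Emit:
{"op": "play_rows", "data": {"series": [{"rx":0,"ry":0,"rz":0,"tx":0,"ty":0,"tz":0.003,"gripper":0},{"rx":0,"ry":0,"rz":0,"tx":0,"ty":0,"tz":0.006,"gripper":0},{"rx":0,"ry":0,"rz":0,"tx":0,"ty":0,"tz":0.006,"gripper":0}]}}

```text
t: 12.2
eef_pos: [0.4966, -0.0683, 0.074]
tcp_rot: [1.761, -2.601, -0.001]
wrist_force: [-0.5, 0.3, 0.6]
gripper_width: -0.0
grip_force: 0.0
```

Emit:
{"op": "play_rows", "data": {"series": [{"rx":0,"ry":0,"rz":0,"tx":0,"ty":0,"tz":0.003,"gripper":0},{"rx":0,"ry":0,"rz":0,"tx":0,"ty":0,"tz":0.006,"gripper":0},{"rx":0,"ry":0,"rz":0,"tx":0,"ty":0,"tz":0.006,"gripper":0}]}}

```text
t: 12.5
eef_pos: [0.4969, -0.0683, 0.07]
tcp_rot: [-1.761, 2.601, -0.001]
wrist_force: [-0.2, -0.3, 2.1]
gripper_width: -0.001
grip_force: 0.9
```

Emit:
{"op": "play_rows", "data": {"series": [{"rx":0,"ry":0,"rz":0,"tx":0,"ty":0,"tz":0.003,"gripper":0},{"rx":0,"ry":0,"rz":0,"tx":0,"ty":0,"tz":0.005,"gripper":0},{"rx":0,"ry":0,"rz":0,"tx":0,"ty":0,"tz":0.005,"gripper":0}]}}

```text
t: 12.8
eef_pos: [0.4969, -0.0683, 0.0663]
tcp_rot: [-1.761, 2.601, -0.001]
wrist_force: [0.1, 0.1, 3.3]
gripper_width: 0.001
grip_force: 1.4
```

```bash
python3 -c "
from h import *
go([.496,-.0682,.075],248)
stripes(*wcam())"
```

```text
t 12.8 pos [ 0.4969 -0.0683  0.0663] yaw -111.82 q6 -1.33 F [0.1 0.1 3.3] gw 0.001
shift [ 0.0003  0.0012 -0.0116] turn [-0.0002  0.      0.001 ]
pin [188. 215.] area 361 r 0.064 ang -30.0
boss [241. 246.] area 213 r 0.0229 ang -40.0
```

```bash
python3 -c "
from h import *
im,c,T=wcam()
for d in(0,.003,.006,.009,.012):print(d);stripes(im,c,T,d)"|grep -v pin
```

```text
0
boss [241. 246.] area 214 r 0.0229 ang -40.1
0.003
boss [241. 246.] area 214 r 0.0229 ang -36.3
0.006
boss [241. 246.] area 214 r 0.023 ang -32.4
0.009
boss [241. 246.] area 214 r 0.0231 ang -28.6
0.012
boss [241. 246.] area 214 r 0.0234 ang -24.8
```

The angle shift is only parallax: the rose has sunk about 6 mm at −32°, past the 1.5 mm block, so the pin is in the notch. I'll keep pressing.

Emit:
{"op": "play_rows", "data": {"series": [{"rx":0,"ry":0,"rz":0,"tx":0,"ty":0,"tz":0.003,"gripper":0},{"rx":0,"ry":0,"rz":0,"tx":0,"ty":0,"tz":0.006,"gripper":0},{"rx":0,"ry":0,"rz":0,"tx":0,"ty":0,"tz":0.006,"gripper":0}]}}

```text
t: 13.2
eef_pos: [0.4969, -0.0683, 0.0616]
tcp_rot: [-1.761, 2.602, -0.0]
wrist_force: [0.9, -0.5, 1.9]
gripper_width: 0.002
grip_force: 0.9
```

Emit:
{"op": "play_rows", "data": {"series": [{"rx":0,"ry":0,"rz":0,"tx":0,"ty":0,"tz":0.003,"gripper":0},{"rx":0,"ry":0,"rz":0,"tx":0,"ty":0,"tz":0.005,"gripper":0},{"rx":0,"ry":0,"rz":0,"tx":0,"ty":0,"tz":0.005,"gripper":0}]}}

```text
t: 13.5
eef_pos: [0.4974, -0.0684, 0.0604]
tcp_rot: [-1.76, 2.6, -0.003]
wrist_force: [-6.1, 0.3, 21.9]
gripper_width: 0.001
grip_force: 10.7
```

Force rose to 22 N at the bottom, after about 12 mm of travel. I'll press slightly more, hold, then retreat straight up.

Emit:
{"op": "play_rows", "data": {"series": [{"rx":0,"ry":0,"rz":0,"tx":0,"ty":0,"tz":0.001,"gripper":0},{"rx":0,"ry":0,"rz":0,"tx":0,"ty":0,"tz":0.001,"gripper":0},{"rx":0,"ry":0,"rz":0,"tx":0,"ty":0,"tz":0.001,"gripper":0},{"rx":0,"ry":0,"rz":0,"tx":0,"ty":0,"tz":-0.01,"gripper":0},{"rx":0,"ry":0,"rz":0,"tx":0,"ty":0,"tz":-0.05,"gripper":0},{"rx":0,"ry":0,"rz":0,"tx":-0.03,"ty":0.05,"tz":-0.11,"gripper":0},{"rx":0,"ry":0,"rz":0,"tx":-0.05,"ty":0.055,"tz":-0.165,"gripper":0},{"rx":0,"ry":0,"rz":0,"tx":-0.05,"ty":0.055,"tz":-0.165,"gripper":0},{"rx":0,"ry":0,"rz":0,"tx":-0.05,"ty":0.055,"tz":-0.165,"gripper":0},{"rx":0,"ry":0,"rz":0,"tx":-0.05,"ty":0.055,"tz":-0.165,"gripper":0}]}}

```text
t: 14.5
eef_pos: [0.4721, -0.0184, 0.1802]
tcp_rot: [1.76, -2.6, -0.002]
wrist_force: [-0.4, 0.0, -0.6]
gripper_width: -0.002
grip_force: 0.0
```

```bash
python3 -c "
from h import *
im,c,T=wcam()
for d in(0,.006,.012):print(d);stripes(im,c,T,d)
# boss stripe triangulated from side & scene
for n in('side','scene'):
  i=r.snapshot(n);cm=r.camera_model(n);stripes_T=np.eye(4);stripes_T[:3,:3]=cm['R'].T;stripes_T[:3,3]=-cm['R'].T@cm['t']
  for d in(0,.012):print(n,d);stripes(i,cm,stripes_T,d)
print(r.sense()['wrist_force'],r.sense()['eef_pos'])"
```

```text
0
pin [173. 140.] area 174 r 0.0644 ang -30.3
boss [208. 150.] area 94 r 0.0209 ang -38.5
0.006
pin [173. 140.] area 174 r 0.0644 ang -30.3
boss [208. 150.] area 94 r 0.0219 ang -35.2
0.012
pin [173. 140.] area 174 r 0.0644 ang -30.3
boss [208. 150.] area 94 r 0.023 ang -32.2
side 0
side 0.012
scene 0
scene 0.012
[0.01481799 0.80835963 0.17666988] [ 0.47185071 -0.01860867  0.17997996]
```

The stripe fits a 12 mm drop (r 0.023, −32.2°), so the rose is home and the arm is clear. Handing in.

```bash
python3 -c "
from plant import r
print(r.job_done())"
```

```text
the job is handed in; nothing more can be done
None
```

I turned the brass rose until its notch stood over the red pin, pressed it fully home (about 12 mm down), moved the arm clear and handed the job in; no verdict came back.

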